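Walk the press-fit cover off a lamp battery case with a double-ended wedge

ROBOT

A 6-joint arm with a two-finger parallel gripper is mounted at the origin on the work surface. World frame = base frame: x ahead of the robot, y to its left, z up, the work surface at z = 0. Lengths are in m, angles in rad, forces in N, time in s.
With the tool pointing down it reaches from about 0.375 to 0.9 m from the base axis. Payload 3.1 kg.
Tool frame: the origin (TCP) lies at the very end of the fingers, on their centre line; the grasp point (between the pads) lies 19 mm behind it; z points along the fingers, y is the direction in which the jaws open and shut (so a half turn about z gives the same grasp; the last joint's range is limited). The gripper opens to 87 mm and grips with 3 to 60 N. Pads are 19 mm wide; open, the fingers measure 117 mm over their backs; the gripper's body (75 mm by 190 mm) begins 51 mm behind the grasp point.
Start: joints at [0.941, 0.527, 1.433, -0, 1.181, -0.178], TCP at [0.273, 0.562, 0.223] pointing down, gripper open.
Joint ranges: [-3.08, 3.08], [-0.75, 2.2], [0.22, 2.44], [-1.43, 4.57], [0, 2.65], [-2.85, 2.85]. Speed limits (rad/s): [2.79, 2.79, 3.14, 3.14, 3.14, 3.14].

INTERFACE

Orientations are given as a unit quaternion [w, x, y, z].
In Python, from station import state, grab_frame, camera_params, hand_in gives the robot as it stands.
- The arm moves only by the shell command python3 -m pendant 'ROWS' [FORCE]. ROWS is text: rows parted by semicolons, each of 7 numbers parted by spaces: the shift along the tool's x, y, z as a fraction of full scale, then the turn, a rotation vector about the tool's x, y, z as a fraction of full scale, then the opening, from 0 (shut) to 1 (fully open). A call has 1 to 10 rows; each row shifts and turns the pose as measured when the row begins, along the tool's axes as they then stand; what a row does not reach is not made up. Full scale, the value 1, is 0.03 m for a shift and 0.08 rad for a turn. A row lasts 1/12 s, in which the tool goes at most 41.7 mm and 7.16 degrees, less where a joint would pass 70% of its speed; a pose out of reach is approached as far as the arm can. A call with a number of a shift or a turn outside -1 to 1 is refused whole. A call with a gripper value outside its range is refused whole. The fingers move at their own pace and stop on an object; FORCE is the grip in N (left out, the last holds). Time passes only in rows, so rows that do not move let the fingers close. It gives the time, the measured TCP pose, the force and the opening at its end, in the units of the state.
- state(): the state, without advancing time (a new reading comes with each control period).
- grab_frame(name): name is "side" or "top"; returns the picture (480x640x3 uint8, red, green, blue); there is no depth.
- camera_params(name): a dict with "K" (3x3 intrinsics, pixels), "k1" (the pictures are not rectified: a ray, as slopes to the right and down, at radius r is drawn at 1 + k1 r^2 times it, then the intrinsics apply), "R" (3x3) and "t" (3): a world point X has camera coordinates R X + t. Camera axes: x right, y down, z forward; pixel columns grow to the right and rows downward; lengths in m; the calibration is good to about 2 mm. A picture is of the moment at which its call begins. camera_params takes no time and is no camera call.
- hand_in(): hands the job in, once; it reports no verdict.
The state is a dict: "t": time; "qpos": joint angles; "joint_vel": joint speeds; "joint_torque": joint torques, N m; "tool_pos": TCP position; "tcp_rot": TCP orientation; "ft_force": force on the tool from outside, world axes, zero at the start; "ft_torque": the same for the moment, N m; "gripper_width": finger opening in m.
Only numpy, scipy, OpenCV 4.12 (cv2) and the standard library are available. Lean on these libraries where they do the work, as an engineer would, in place of code of your own. Each camera call takes 0.05 s, during which the arm holds its last target. There are 200 camera calls.

TASK

Draw the yellow double-ended wedge out of its wooden rack by the end that sticks out, lay it down on the green mat and let go, then take it again by its black middle grip. With the wedge alone (keep the hand off the cover) jack the orange press-fit cover of the battery case up, working the wedge into the seam from the left and right sides in turn so that neither side ever gets more than 7 mm higher than the other, until both sides stand at least 8 mm higher than when fully closed. Lay the wedge back on the mat and leave the climbing gear on the worktop where it is.

Things in the scene. Friction and masses are not known exactly. Their poses are not given: they have to be found in the camera images.
- wedge: Double-ended wedge, 180 long (x) x 24 wide (y) mm, 95 g. Origin: centre of its flat underside. Both ends alike: top slopes 1 in 3 from 17 mm thick, 45 mm from the centre, to 2 mm at the tip, 90 mm from it; slippery yellow plastic. A 17 mm thick bar joins them; the black grip (x -25 to +25) is 24 wide and rises 30 above the underside. Starts in the rack, its -x end out of the mouth by 50 to 60 mm.
- rack: Fixed wooden rack, a roofed channel 130 long (x) x 64 wide (y) x 46 high (mm). Origin: centre of its underside. The channel is 44 wide and 34 high over a floor 6 thick, closed at +x; its open mouth is at x = -65, so the wedge comes out only along the rack's -x.
- mat: Fixed green mat, 140 (x) x 260 (y) x 3 mm, where the wedge is laid. Origin: centre of its underside.
- case: Fixed grey lower half of the case, 104 (x) x 134 (y) x 50 high (mm). Origin: centre of its underside. Its flat top, 50 up, is the seam; it reaches 12 beyond the cover on the left (+y) and right (-y) as a ledge for the wedge's underside to slide on. The wedge enters level, along the case's y axis at x = 0, where the top is flat and clear all the way in.
- cover: Orange press-fit cover, 104 (x) x 110 (y) x 34 high (mm); z is its up axis, origin at the bottom of its left (+y) edge. A pry notch 44 wide, 6 high when closed, is under the middle of its left and right edges. A wedge lifts only the edge it is under, against 10 N of tight friction; edges stay where left. Starts up to 0.7 mm raised on either side; each side rises 14 mm at most.
- lip_left (a point): Middle of the underside of the left (+y) lip of the cover, at its outer edge, at the top of the pry notch: at (0, 55, 56) mm in the case's frame when fully closed, rising as that side lifts. With the wedge's underside on the ledge, a tip D mm past the lip's edge (D 12 to 45) holds that lip (D - 12) / 3 mm above closed.
- lip_right (a point): The same on the right (-y) side: at (0, -55, 56) mm in the case's frame when fully closed.
- carabiner_b: Blue locking carabiner on the worktop, 110 x 65 x 14 mm. Bystander.
- pulley: Steel pulley with green side plates on the worktop, 85 x 60 x 32 mm. Bystander.
- belay_plate: Steel belay plate with two slots on the worktop, 85 x 60 x 12 mm. Bystander.
Not all that is in view belongs to the job. What is meant by the wedge is not red, and is the larger of those in its own colour.

How it is judged:
On the way, in this order (a step that is already met when the one before it is completed fails the run):
1. the wedge lies on the mat, let go (x of wedge in the frame of mat between -0.08 and 0.08 m and y of wedge in the frame of mat between -0.14 and 0.14 m and height (world z) of wedge below 0.012 m and angle between wedge's own z axis and vertical below 0.15 rad and contact force between the fingers and wedge below 0.1 N and linear speed of wedge below 0.02 m/s), for 0.2 s.
2. one side of the cover is raised 3 mm by the wedge (contact force between wedge and cover above 1 N and z of any of lip_left, lip_right in the frame of case above 0.059 m), for 0.1 s.
3. the other side is raised 3 mm too by the wedge (contact force between wedge and cover above 1 N and z of each of lip_left, lip_right in the frame of case above 0.059 m), for 0.1 s.
4. both sides are raised 8 mm (z of each of lip_left, lip_right in the frame of case above 0.064 m), for 0.1 s.
At the end, for the whole second after the job is handed in: Both sides of the cover stand at least 8 mm higher than when fully closed; the wedge lies flat and still on the mat (its centre over the mat), released (all of step 1 and all of step 4); the robot touches nothing.
It fails at once if one side of the cover got more than 7 mm higher than the other (angle between cover's own z axis and vertical above 0.067 rad).
It fails at once if the hand worked the cover (over 5 N) (contact force between any of the fingers, the arm and cover above 5 N).
It fails at once if climbing gear on the worktop was disturbed (over 30 mm) (distance of any of carabiner_b, pulley, belay_plate from where it was at the start of the episode above 0.03 m).
It also fails if it takes over 72 s, if anything falls off the work surface, if the arm or the gripper's body presses on something with over 40 N, if the wrist force passes 120 N, or if a joint passes its speed limit or range.

## Working session

There is one attempt and no reset: what is moved stays moved. The work goes in short steps, Python scripts to look and compute and a shell command to move; the robot and the scene stay as the last step left them, time stands still between calls to the robot, and variables do not carry over. Pictures are saved under pics/ and viewed, about 8 in all and at most 12, crops included, and the job is handed in when it is done.

```bash
mkdir -p pics; ls; python3 - <<'E'
from station import *
import cv2
s=state(); print(s)
for n in("top","side"):
    p=camera_params(n); print(n,p)
    cv2.imwrite(f"pics/{n}0.png",cv2.cvtColor(grab_frame(n),cv2.COLOR_RGB2BGR))
E
```

```text
pics
{'t': 0.0, 'qpos': array([ 9.40499506e-01,  5.28445363e-01,  1.43387420e+00, -1.87980483e-05,
        1.18142924e+00, -1.78510433e-01]), 'joint_vel': array([-0.00280968, -0.00069436,  0.00220962,  0.00101683,  0.00023145,
        0.00188936]), 'joint_torque': array([-1.60091059e-05, -4.40025187e+01, -1.76596588e+01,  6.34339848e-02,
        5.80392906e-02, -1.50020733e-04]), 'tool_pos': array([0.27240652, 0.56170287, 0.22159337]), 'tcp_rot': array([-4.16199800e-04,  2.23973337e-01,  9.74594676e-01, -9.94533401e-04]), 'ft_force': array([ 0.08508214, -0.40849847, -0.17742243]), 'ft_torque': array([ 0.06303705,  0.00534414, -0.01955569]), 'gripper_width': 0.08711429782229536}
top {'K': array([[443.22945378,   0.        , 320.4931479 ],
       [  0.        , 443.22945378, 247.49360232],
       [  0.        ,   0.        ,   1.        ]]), 'k1': 0.030762176482290463, 'R': array([[-0.02009264, -0.99963223, -0.0182121 ],
       [-0.99686008,  0.02142572, -0.07622937],
       [ 0.07659154,  0.01662327, -0.99692397]]), 't': array([0.05433587, 0.49365101, 0.93569204])}
side {'K': array([[503.74784199,   0.        , 315.74069272],
       [  0.        , 503.74784199, 243.00578675],
       [  0.        ,   0.        ,   1.        ]]), 'k1': -0.13124518983101238, 'R': array([[-0.99237281, -0.12232089, -0.01529047],
       [-0.05434802,  0.5454667 , -0.83636856],
       [ 0.11064579, -0.82915842, -0.54795422]]), 't': array([0.48082987, 0.05270719, 1.14040183])}
```

View pics/top0.png

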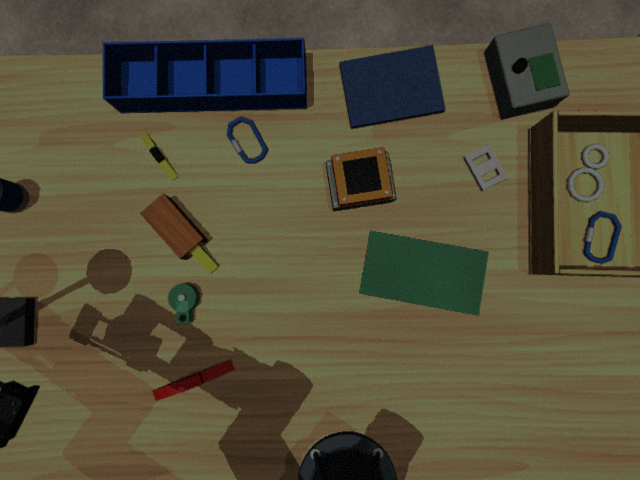

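View pics/side0.png

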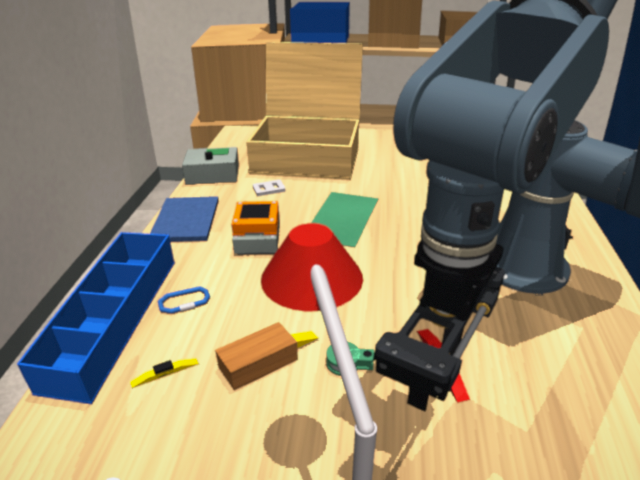

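The top view shows three wedge-like things: a small yellow one lying loose at (158,156), a yellow one sticking out of the rack at (207,258), and a red one at (193,380). The rack one fits, being yellow and the larger of the yellow pair. The case is at (362,180) and the mat at (424,272). Next is one enlarged composite to confirm this and pick points for measuring.

```bash
cat > h.py <<'E'
import numpy as np, cv2
from station import *
from scipy.optimize import least_squares
P={n:camera_params(n) for n in("top","side")}
def ray(n,uv):
    p=P[n]; d=np.array([(uv[0]-p["K"][0,2])/p["K"][0,0],(uv[1]-p["K"][1,2])/p["K"][1,1]])
    s=d.copy()
    for _ in range(20): s=d/(1+p["k1"]*(s@s))
    return -p["R"].T@p["t"], p["R"].T@np.r_[s,1]
def atz(n,uv,z):
    o,d=ray(n,uv); return o+d*(z-o[2])/d[2]
def proj(n,X):
    p=P[n]; c=p["R"]@np.asarray(X,float)+p["t"]; s=c[:2]/c[2]; s=s*(1+p["k1"]*(s@s))
    return np.array([p["K"][0,0]*s[0]+p["K"][0,2],p["K"][1,1]*s[1]+p["K"][1,2]])
def tri(a,b):
    (o1,d1),(o2,d2)=ray("top",a),ray("side",b)
    k=np.linalg.lstsq(np.c_[d1,-d2],o2-o1,rcond=None)[0]
    x1,x2=o1+k[0]*d1,o2+k[1]*d2
    return (x1+x2)/2, np.linalg.norm(x1-x2)
def shot(n,name):
    f=cv2.cvtColor(grab_frame(n),cv2.COLOR_RGB2BGR); cv2.imwrite(f"pics/{name}.png",f); return f
def crop(f,u,v,w,h,W=400,H=300):
    c=cv2.resize(f[v:v+h,u:u+w],(W,H),interpolation=cv2.INTER_CUBIC)
    c=cv2.convertScaleAbs(c,alpha=1.4,beta=10)
    for i in range(0,w,20): cv2.putText(c,str(u+i),(i*W//w,9),0,.3,(255,255,255)); cv2.line(c,(i*W//w,10),(i*W//w,15),(255,255,255))
    for i in range(0,h,20): cv2.putText(c,str(v+i),(0,i*H//h+4),0,.3,(255,255,255)); cv2.line(c,(20,i*H//h),(25,i*H//h),(255,255,255))
    return c
E
python3 - <<'E'
from h import *
t=cv2.imread("pics/top0.png"); s=cv2.imread("pics/side0.png")
a=np.hstack([crop(t,130,125,160,120+60-60),crop(s,200,310,160,120)])
a=np.hstack([crop(t,120,180,120,90),crop(s,205,310,120,90)])
b=np.hstack([crop(t,310,135,100,75),crop(s,210,190,100,75)])
cv2.imwrite("pics/c1.png",np.vstack([a,b]))
for n,q in (("wedge tip",(213,270)),("mouth",(197,247)),("small",(158,156))): print(n,atz("top",q,.01))
print("mat",[atz("top",q,.003).round(3) for q in((371,232),(488,251),(477,314),(360,294))])
print("pulley",atz("top",(183,300),.016))
E
```

```text
wedge tip [0.45137342 0.27876435 0.01      ]
mouth [0.50226263 0.31363385 0.01      ]
small [0.7062112  0.39982081 0.01      ]
mat [array([ 0.528, -0.067,  0.003]), array([ 0.481, -0.318,  0.003]), array([ 0.346, -0.288,  0.003]), array([ 0.393, -0.039,  0.003])]
pulley [0.38820014 0.34167122 0.016     ]
```

View pics/c1.png

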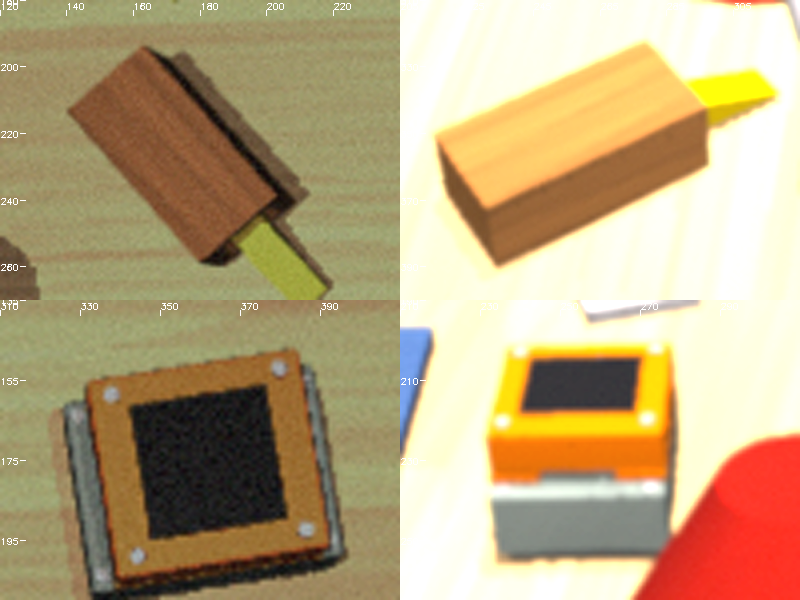

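The crop confirms the large yellow end coming out of the rack mouth. The cover has ledges on image left and right, and its near (+y) notch shows in the side view. Next I triangulate.

```bash
python3 - <<'E'
from h import *
np.set_printoptions(precision=4,suppress=True)
def quad(n,pairs):
    X=[]
    for a,b in pairs:
        x,e=tri(a,b); X.append(x); print(n,x,"gap %.4f"%e)
    return np.array(X)
R=quad("rack",[((203.4,239.1),(278.5,322.6)),((181.5,258.6),(297.1,342.4)),((140.4,213.6),(232,372.4)),((163.5,194.1),(216.1,349.9))])
m=(R[0]+R[1])/2; b=(R[2]+R[3])/2; d=m-b; print("mouth mid",m,"len",np.hypot(*d[:2]),"pull dir deg",np.degrees(np.arctan2(d[1],d[0])))
C=quad("cover",[((332.5,155.8),(232.5,223.8)),((339.3,204.5),(278,223)),((392,197),(277,201.8)),((384.3,147.5),(237,201.8))])
print("centre",C.mean(0)); L=(C[0]+C[1])/2-(C[2]+C[3])/2; print("y axis len",np.hypot(*L[:2]),"deg",np.degrees(np.arctan2(L[1],L[0])))
D=(C[0]+C[3])/2-(C[1]+C[2])/2; print("x axis len",np.hypot(*D[:2]),"deg",np.degrees(np.arctan2(D[1],D[0])))
for n,box in(("top",(185,240,60,40)),("side",(285,320,40,40))):
    f=cv2.imread(f"pics/{n}0.png"); h=cv2.cvtColor(f,cv2.COLOR_BGR2HSV); u,v,w,k=box
    q=h[v:v+k,u:u+w]; 
    mk=((q[...,0]>22)&(q[...,0]<34)&(q[...,1]>(170 if n=="top" else 200))).astype(np.uint8)
    c=max(cv2.findContours(mk,0,2)[0],key=cv2.contourArea)
    print(n,cv2.contourArea(c),(cv2.boxPoints(cv2.minAreaRect(c))+[u,v]).round(1).tolist(), (cv2.approxPolyDP(c,2,True)[:,0]+[u,v]).tolist())
s=state(); import scipy.spatial.transform as T
q=s["tcp_rot"]; print(T.Rotation.from_quat(np.r_[q[1:],q[0]]).as_matrix())
E
```

```text
rack [0.5169 0.2908 0.0419] gap 0.0018
rack [0.4758 0.3372 0.0406] gap 0.0001
rack [0.5726 0.4232 0.0441] gap 0.0006
rack [0.6138 0.3749 0.0434] gap 0.0000
mouth mid [0.4964 0.314  0.0413] len 0.12884068828057788 pull dir deg -138.69970193624604
cover [0.6761 0.0146 0.0818] gap 0.0020
cover [0.5732 0.0029 0.0831] gap 0.0059
cover [ 0.5914 -0.1039  0.0789] gap 0.0033
cover [ 0.6918 -0.0912  0.0811] gap 0.0002
centre [ 0.6331 -0.0444  0.0812]
y axis len 0.10765763992440518 deg 99.07193392598975
x axis len 0.1023694373493843 deg 6.844277112410077
top 44.0 [[201.5, 263.5], [208.5, 256.5], [217.5, 265.5], [210.5, 272.5]] [[205, 260], [210, 263], [204, 265], [210, 271], [217, 266], [214, 262], [212, 266]]
side 202.0 [[291.3, 334.3], [311.7, 326.1], [316.8, 338.9], [296.4, 347.0]] [[315, 335], [310, 331], [292, 334], [298, 346], [315, 339]]
[[-0.8997  0.4366 -0.0012]
 [ 0.4366  0.8997 -0.0015]
 [ 0.0004 -0.0019 -1.    ]]
```

```bash
cat > go.py <<'E'
import sys; from h import *
from scipy.spatial.transform import Rotation as T
x,y,z,yaw=map(float,sys.argv[1:5]); s=state(); q=s["tcp_rot"]; A=T.from_quat(np.r_[q[1:],q[0]])
a=np.radians(yaw); G=np.c_[[np.cos(a),np.sin(a),0],[np.sin(a),-np.cos(a),0],[0,0,-1]]
e=A.inv().apply(np.array([x,y,z])-s["tool_pos"]); g=A.as_matrix()
rg=T.from_matrix(g.T@G).as_rotvec()
et=G.T@(np.array([x,y,z])-s["tool_pos"])
np.set_printoptions(precision=3,suppress=True)
print("t %.2f pos"%s["t"],s["tool_pos"],"yaw %.2f"%np.degrees(np.arctan2(g[1,0],g[0,0])),"w %.4f F"%s["gripper_width"],s["ft_force"])
print("shift rows now-axes",e/.03,"after turning",et/.03,"turn rows",rg/.08)
E
python3 -m pendant '0 0 0 0 0 1 0.6; 0 0 0 0 0 1 0.6; 0 0 0 0 0 1 0.6; 0 0 0 0 0 1 0.6; 0 0 0 0 0 1 0.6; 0 0 0 0 0 1 0.6; 0 0 0 0 0 1 0.6; 0 0 0 0 0 1 0.6; 0 0 0 0 0 1 0.6; 0 0 0 0 0 1 0.6' 40
python3 -m pendant '0 0 0 0 0 1 0.6; 0 0 0 0 0 1 0.6; 0 0 0 0 0 1 0.6; 0 0 0 0 0 1 0.6; 0 0 0 0 0 1 0.6; 0 0 0 0 0 1 0.6; 0 0 0 0 0 1 0.6; 0 0 0 0 0 1 0.6; 0 0 0 0 0 1 0.6; 0 0 0 0 0 1 0.6'
python3 go.py 0.475 0.297 0.1 41.3
```

```text
t: 0.93
tool_pos: [0.2698, 0.5581, 0.2155]
tcp_rot: [0.0, 0.601, 0.799, -0.008]
ft_force: [0.9, 0.3, -0.1]
gripper_width: 0.0524
t: 1.77
tool_pos: [0.267, 0.5543, 0.2094]
tcp_rot: [0.006, 0.875, 0.484, -0.013]
ft_force: [0.0, 0.3, 0.9]
gripper_width: 0.0523
t 1.77 pos [0.267 0.554 0.209] yaw 57.87 w 0.0523 F [0.002 0.258 0.925]
shift rows now-axes [-3.469 10.441  3.73 ] after turning [-0.453 11.02   3.648] turn rows [0.028 0.366 3.614]
```

```bash

python3 -m pendant '0 0 0 0 0.1 1 0.6; 0 0 0 0 0.1 1 0.6; 0 0 0 0 0.1 1 0.6; 0 0 0 0 0.1 0.6 0.6; 0 1 0 0 0 0 0.6; 0 1 0.2 0 0 0 0.6; 0 1 0.3 0 0 0 0.6; 0 1 0.3 0 0 0 0.6; 0 1 0.3 0 0 0 0.6; 0 1 0.3 0 0 0 0.6'
python3 -m pendant '0 1 0.3 0 0 0 0.6; 0 1 0.3 0 0 0 0.6; 0 1 0.3 0 0 0 0.6; 0 1 0.3 0 0 0 0.6; 0 1 0.3 0 0 0 0.6'
python3 go.py 0.475 0.297 0.1 41.3
```

```text
t: 2.6
tool_pos: [0.3822, 0.4167, 0.1638]
tcp_rot: [-0.0, 0.937, 0.35, 0.001]
ft_force: [0.4, 0.9, -0.2]
gripper_width: 0.0523
t: 3.02
tool_pos: [0.4832, 0.2969, 0.1152]
tcp_rot: [-0.0, 0.936, 0.351, -0.001]
ft_force: [0.2, 0.4, -0.8]
gripper_width: 0.0522
t 3.02 pos [0.483 0.297 0.115] yaw 41.08 w 0.0522 F [ 0.231  0.36  -0.837]
shift rows now-axes [-0.203 -0.181  0.506] after turning [-0.203 -0.182  0.506] turn rows [-0.01   0.012 -0.049]
```

```bash

python3 -m pendant '-0.1 -0.1 0.8 0 0 0 0.6; -0.1 -0.05 0.8 0 0 0 0.6; 0 0 0.8 0 0 0 0.6; 0 0 0.6 0 0 0 0.6;0 0 0.2 0 0 0 0.6; 0 0 0 0 0 0 0.6'
python3 go.py 0.478 0.300 0.004 41.3
```

```text
t: 3.52
tool_pos: [0.4826, 0.289, 0.013]
tcp_rot: [0.001, 0.939, 0.345, 0.0]
ft_force: [0.1, -0.7, -0.1]
gripper_width: 0.0523
t 3.52 pos [0.483 0.289 0.013] yaw 40.38 w 0.0523 F [ 0.091 -0.723 -0.122]
shift rows now-axes [ 0.12  -0.38   0.298] after turning [ 0.126 -0.378  0.299] turn rows [ 0.017  0.004 -0.201]
```

```bash
python3 - <<'E'
from h import *
t=shot("top","top1"); s=shot("side","side1")
cv2.imwrite("pics/c2.png",np.hstack([crop(t,150,200,120,90),crop(s,255,290,120,90)]))
E
```

```text
(no output)
```

View pics/c2.png

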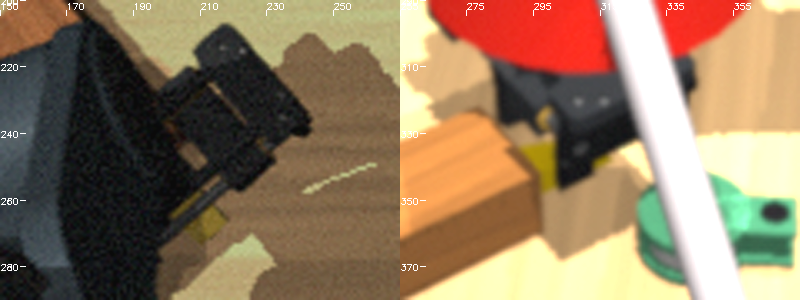

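The fingers straddle the wedge end, whose tip shows beyond at top (210,265). They sit about 11 mm off to one side, so I correct that, lower and close.

```bash

python3 -m pendant '0.1 -0.36 0.1 0 0 -0.2 0.6; 0 0 0.2 0 0 0 0.6; 0 0 0 0 0 0 0.6'
python3 go.py 0.478 0.300 0.004 41.3
python3 -m pendant '0 0 -0.01 0 0 0 0; 0 0 -0.01 0 0 0 0; 0 0 -0.01 0 0 0 0; 0 0 -0.01 0 0 0 0; 0 0 -0.01 0 0 0 0;0 0 -0.01 0 0 0 0' 50
python3 go.py 0.478 0.300 0.004 41.3
```

```text
t: 3.87
tool_pos: [0.4805, 0.3021, 0.0081]
tcp_rot: [0.001, 0.935, 0.354, 0.005]
ft_force: [-0.5, -0.1, 0.6]
gripper_width: 0.052
t 3.87 pos [0.481 0.302 0.008] yaw 41.45 w 0.0520 F [-0.535 -0.101  0.591]
shift rows now-axes [-0.111 -0.004  0.136] after turning [-0.11  -0.003  0.137] turn rows [ 0.057 -0.107  0.032]
t: 4.37
tool_pos: [0.4814, 0.3036, 0.0123]
tcp_rot: [0.001, 0.935, 0.355, 0.007]
ft_force: [0.5, -0.0, -0.9]
gripper_width: 0.0232
t 4.37 pos [0.481 0.304 0.012] yaw 41.57 w 0.0232 F [ 0.535 -0.011 -0.914]
shift rows now-axes [-0.167  0.014  0.275] after turning [-0.164  0.016  0.277] turn rows [ 0.077 -0.158  0.058]
```

The drift raised the fingers, so the grip is too high. I reopen, go lower and regrip.

```bash

python3 -m pendant '0 0 0 0 0 0 0.5; 0 0 0 0 0 0 0.5; -0.1 0 0.25 0.05 -0.1 0 0.5; 0 0 0.1 0 0 0 0.5; 0 0 0.05 0 0 0 0.5'
python3 go.py 0.479 0.300 0.003 41.3
```

```text
t: 4.78
tool_pos: [0.48, 0.3013, 0.0003]
tcp_rot: [0.0, 0.935, 0.355, 0.003]
ft_force: [-1.0, -2.6, 26.3]
gripper_width: 0.0421
t 4.78 pos [0.48  0.301 0.   ] yaw 41.53 w 0.0421 F [-0.981 -2.608 26.273]
shift rows now-axes [-0.055  0.011 -0.089] after turning [-0.056  0.011 -0.089] turn rows [ 0.032 -0.072  0.05 ]
```

```bash

python3 -m pendant '0 0 -0.08 0 0 0 0.5; 0 0 0 0 0 0 0; 0 0 0 0 0 0 0; 0 0 0 0 0 0 0; 0 0 0 0 0 0 0; 0 0 0 0 0 0 0' 60
python3 go.py 0.479 0.300 0.003 41.3
```

```text
t: 5.28
tool_pos: [0.4797, 0.301, 0.0015]
tcp_rot: [0.0, 0.935, 0.354, 0.002]
ft_force: [0.1, 0.3, 2.0]
gripper_width: 0.0234
t 5.28 pos [0.48  0.301 0.002] yaw 41.51 w 0.0234 F [0.092 0.347 2.013]
shift rows now-axes [-0.04   0.008 -0.05 ] after turning [-0.04   0.008 -0.05 ] turn rows [ 0.026 -0.053  0.045]
```

```bash

python3 -m pendant '-0.3 0 -0.04 0 0 0 0; -0.5 0 0 0 0 0 0; -0.5 0 0 0 0 0 0; -0.5 0 0 0 0 0 0'
python3 go.py 0.38 0.213 0.003 41.3
```

```text
t: 5.62
tool_pos: [0.44, 0.2652, 0.0023]
tcp_rot: [0.0, 0.935, 0.355, 0.005]
ft_force: [0.4, 0.0, -1.1]
gripper_width: 0.0236
t 5.62 pos [0.44  0.265 0.002] yaw 41.62 w 0.0236 F [ 0.412  0.029 -1.112]
shift rows now-axes [-2.651 -0.027 -0.046] after turning [-2.651 -0.012 -0.022] turn rows [ 0.048 -0.113  0.07 ]
```

```bash

python3 -m pendant '-0.5 0 0 0 0 0 0; -0.5 0 0 0 -0.05 0 0; -0.5 0 0 0 -0.05 0 0; -0.5 0 0 0 0 0 0; -0.5 0 0 0 0 0 0; -0.5 0 0 0 0 0 0; -0.5 0 -0.3 0 0 0 0;-0.3 0 -0.7 0 0 0 0;0 0 -1 0 0 0 0;0 0 -1 0 0 0 0'
python3 go.py 0.45 -0.1 0.08 97.5
```

```text
t: 6.45
tool_pos: [0.3343, 0.18, 0.0911]
tcp_rot: [-0.0, 0.935, 0.355, -0.014]
ft_force: [1.4, 0.0, -1.1]
gripper_width: 0.0234
t 6.45 pos [0.334 0.18  0.091] yaw 41.58 w 0.0234 F [ 1.442  0.038 -1.052]
shift rows now-axes [-3.3    9.546  0.354] after turning [-9.758  2.605  0.37 ] turn rows [ -0.282   0.235 -12.2  ]
```

```bash
python3 - <<'E'
from h import *
t=shot("top","top2"); s=shot("side","side2")
cv2.imwrite("pics/c3.png",np.hstack([crop(t,140,180,200,150),crop(s,250,220,200,150)]))
E
```

```text
(no output)
```

View pics/c3.png

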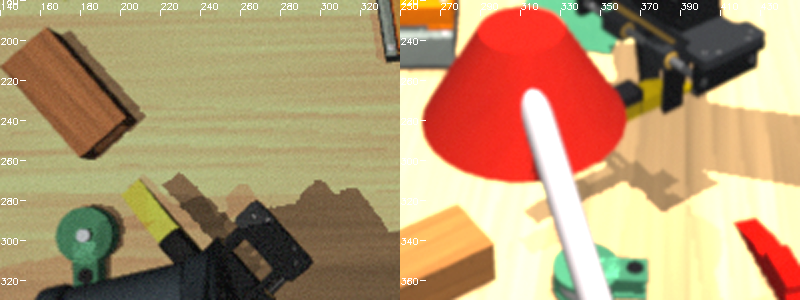

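The wedge is held and clear of the rack, with its black grip showing at top (180,245). The pulley is untouched. Now turn and carry it to the mat.

```bash

python3 -m pendant '0 0.5 0 0 0 -1 0; 0 0.5 0 0 0 -1 0; -0.3 0.5 0 -0.1 0.05 -1 0; -0.3 0.5 0 -0.1 0.05 -1 0; -0.3 0.5 0 -0.1 0.05 -1 0; -0.3 0.3 0 0 0 -1 0; -0.5 0.2 0 0 0 -1 0; -0.5 0.2 0 0 0 -1 0; -0.6 0.2 0 0 0 -1 0; -0.6 0 0 0 0 -1 0'
python3 go.py 0.444 -0.229 0.08 98
```

```text
t: 7.38
tool_pos: [0.3859, 0.0267, 0.0913]
tcp_rot: [0.007, 0.706, 0.708, 0.001]
ft_force: [-0.0, 0.0, -1.0]
gripper_width: 0.0233
t 7.38 pos [0.386 0.027 0.091] yaw 90.18 w 0.0233 F [-0.018  0.042 -0.963]
shift rows now-axes [-8.524  1.905  0.475] after turning [-8.709  0.732  0.376] turn rows [ 0.125  0.123 -1.705]
```

```bash

python3 -m pendant '-0.9 0.1 0 0.1 0 -0.85 0; -0.9 0.1 0 0 0.1 -0.85 0; -1 0.1 0 0 0 0 0; -1 0.1 0 0 0 0 0; -1 0.1 0 0 0 0 0; -1 0.1 0 0 0 0 0; -1 0.1 0 0 0 0 0; -1 0.1 0 0 0 0 0; -0.9 0.1 0.2 0 0 0 0; 0 0 0.4 0 0 0 0'
python3 go.py 0.444 -0.229 0.02 98
```

```text
t: 8.22
tool_pos: [0.44, -0.2435, 0.0653]
tcp_rot: [-0.002, 0.653, 0.758, -0.003]
ft_force: [1.9, -1.0, -0.2]
gripper_width: 0.0235
t 8.22 pos [ 0.44  -0.243  0.065] yaw 98.51 w 0.0235 F [ 1.937 -0.971 -0.191]
shift rows now-axes [0.459 0.211 1.509] after turning [0.459 0.198 1.51 ] turn rows [-0.073  0.011  0.112]
```

```bash

python3 -m pendant '0.4 0.1 0.6 0 0 0 0; 0 0 0.6 0 0 0 0; 0 0 0.4 0 0 0 0; 0 0 0.2 0 0 0 0; 0 0 0.1 0 0 0 0'
python3 go.py 0.444 -0.229 0.004 98
```

```text
t: 8.63
tool_pos: [0.4393, -0.2338, 0.003]
tcp_rot: [-0.002, 0.655, 0.756, -0.003]
ft_force: [-4.5, 4.7, 72.2]
gripper_width: 0.0232
t 8.63 pos [ 0.439 -0.234  0.003] yaw 98.19 w 0.0232 F [-4.502  4.722 72.199]
shift rows now-axes [ 0.137  0.178 -0.033] after turning [ 0.137  0.178 -0.032] turn rows [-0.078  0.01   0.042]
```

```bash

python3 -m pendant '0 0 -0.05 0 0 0 0; 0 0 -0.03 0 0 0 0.5; 0 0 0 0 0 0 0.6; 0 0 0 0 0 0 0.6; 0 0 -0.03 0 0 0 0.6'
python3 go.py 0.444 -0.229 0.004 98
python3 -m pendant '0 0 -0.5 0 0 0 0.6; 0 0 -0.8 0 0 0 0.6; 0 0 -0.6 0 0 0 0.6'
python3 go.py 0.444 -0.229 0.004 98
python3 - <<'E'
from h import *
t=shot("top","top3"); s=shot("side","side3")
cv2.imwrite("pics/c4.png",np.hstack([crop(t,340,210,160,120),crop(s,290,160,160,120)]))
E
```

```text
t: 9.05
tool_pos: [0.4389, -0.2334, 0.0072]
tcp_rot: [-0.001, 0.655, 0.756, -0.003]
ft_force: [0.1, 0.5, 0.4]
gripper_width: 0.0423
t 9.05 pos [ 0.439 -0.233  0.007] yaw 98.23 w 0.0423 F [0.106 0.462 0.384]
shift rows now-axes [0.121 0.19  0.106] after turning [0.122 0.189 0.108] turn rows [-0.067  0.023  0.049]
t: 9.3
tool_pos: [0.4365, -0.2311, 0.0618]
tcp_rot: [-0.006, 0.655, 0.756, -0.003]
ft_force: [0.6, -1.0, 0.7]
gripper_width: 0.0511
t 9.30 pos [ 0.437 -0.231  0.062] yaw 98.21 w 0.0511 F [ 0.625 -0.971  0.704]
shift rows now-axes [0.022 0.281 1.922] after turning [0.035 0.257 1.926] turn rows [-0.156 -0.079  0.046]
```

View pics/c4.png

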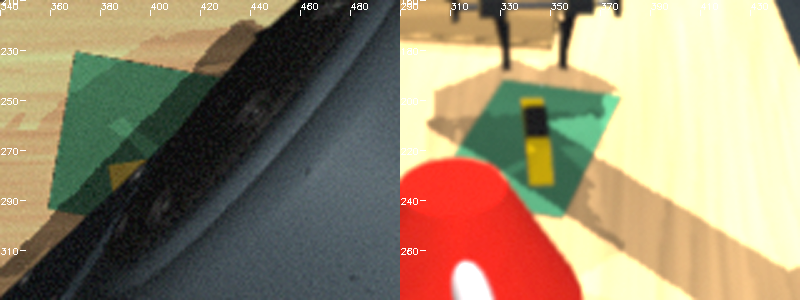

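```bash
python3 - <<'E'
from h import *
np.set_printoptions(precision=4,suppress=True)
n=atz("side",(346.4,234.4),.004); f=atz("side",(342.8,199.2),.004); n2=atz("top",(384,280.2),.004)
print(n,f,n2,"tri",tri((384,280.2),(346.4,234.4)))
d=n-f; print("len",np.hypot(*d[:2]),"deg",np.degrees(np.arctan2(d[1],d[0])))
# predicted geometry: model projections for centre guess
a=np.radians(98)
for c in ((0.4315,-0.18),):
  for q in ((90,.004),(25,.033),(-25,.033),(-90,.004)):
    X=[c[0]+q[0]/1e3*np.cos(a),c[1]+q[0]/1e3*np.sin(a),q[1]]; print(q,proj("side",X),proj("top",X))
E
```

```text
[ 0.4182 -0.0882  0.004 ] [ 0.4414 -0.272   0.004 ] [ 0.4217 -0.092   0.004 ] tri (array([ 0.4201, -0.0925,  0.0012]), np.float64(0.0033084486046820894))
len 0.18525047642828477 deg 97.21235200633289
(90, 0.004) [346.1539 233.8232] [383.5019 281.4857]
(25, 0.033) [344.6397 210.8988] [415.8053 276.5803]
(-25, 0.033) [343.4102 201.6303] [439.4148 272.8019]
(-90, 0.004) [341.7953 199.6459] [465.9349 268.2891]
```

```bash

python3 go.py 0.431 -0.181 0.06 97.6
python3 -m pendant '0.85 0.05 0 0 0 0 0.6; 0.85 0.05 0 -0.1 -0.05 0.1 0.6; 0 0 0 0 0 0 0.6'
python3 go.py 0.431 -0.181 0.007 97.6
```

```text
t 9.40 pos [ 0.438 -0.232  0.063] yaw 98.22 w 0.0521 F [ 1.331 -0.515 -0.893]
shift rows now-axes [1.727 0.013 0.11 ] after turning [ 1.727 -0.006  0.106] turn rows [-0.107 -0.023  0.136]
t: 9.65
tool_pos: [0.4343, -0.1821, 0.0625]
tcp_rot: [0.003, 0.659, 0.752, -0.001]
ft_force: [-0.7, 0.4, 0.4]
gripper_width: 0.0522
t 9.65 pos [ 0.434 -0.182  0.063] yaw 97.55 w 0.0522 F [-0.695  0.386  0.366]
shift rows now-axes [ 0.059 -0.108  1.851] after turning [ 0.05  -0.105  1.851] turn rows [ 0.025  0.063 -0.01 ]
```

```bash

python3 -m pendant '0 -0.1 0.6 0 0.05 0 0.6; 0 0 0.6 0 0 0 0.6; 0 0 0.35 0 0 0 0.6; 0 0 0 0 0 0 0.6'
python3 go.py 0.431 -0.181 0.007 97.6
```

```text
t: 9.98
tool_pos: [0.4317, -0.1818, 0.013]
tcp_rot: [0.002, 0.657, 0.753, 0.0]
ft_force: [0.1, -0.2, -0.1]
gripper_width: 0.0522
t 9.98 pos [ 0.432 -0.182  0.013] yaw 97.78 w 0.0522 F [ 0.136 -0.222 -0.115]
shift rows now-axes [ 0.031 -0.019  0.199] after turning [ 0.031 -0.019  0.199] turn rows [0.033 0.024 0.04 ]
```

```bash

python3 -m pendant '0 0 0.18 0.02 0.02 0 0.6; 0 0 0.02 0 0 0 0; 0 0 0 0 0 0 0; 0 0 0 0 0 0 0; 0 0 0 0 0 0 0' 60
python3 go.py 0.431 -0.181 0.007 97.6
python3 -m pendant '0 0 0 0 0 0 0; 0 0 0 0 0 0 0' 
python3 go.py 0.431 -0.181 0.007 97.6
```

```text
t: 10.4
tool_pos: [0.4319, -0.1828, 0.0056]
tcp_rot: [-0.0, 0.658, 0.753, 0.0]
ft_force: [-0.8, 0.3, -0.3]
gripper_width: 0.0336
t 10.40 pos [ 0.432 -0.183  0.006] yaw 97.76 w 0.0336 F [-0.761  0.312 -0.273]
shift rows now-axes [ 0.065 -0.02  -0.047] after turning [ 0.065 -0.02  -0.047] turn rows [ 0.002 -0.004  0.035]
t: 10.57
tool_pos: [0.4324, -0.1833, 0.0064]
tcp_rot: [0.001, 0.658, 0.753, 0.0]
ft_force: [-0.4, 0.7, -1.1]
gripper_width: 0.0236
t 10.57 pos [ 0.432 -0.183  0.006] yaw 97.75 w 0.0236 F [-0.415  0.736 -1.055]
shift rows now-axes [ 0.082 -0.035 -0.021] after turning [ 0.082 -0.035 -0.021] turn rows [0.019 0.013 0.034]
```

```bash

python3 -m pendant '0 0 -0.5 0 0 0 0; 0 0 -0.8 0 0 0 0; 0 0 -0.9 0 0 0 0; -0.3 -0.5 -0.3 0 0 0 0; -0.3 -1 0 0 0 0 0;-0.2 -1 0 0 0 0 0; 0 -1 0 0 0 0 0; 0 -1 0 0 0 0 0' 
python3 go.py 0.655 -0.203 0.07 97.9
```

```text
t: 11.23
tool_pos: [0.306, -0.2306, 0.0868]
tcp_rot: [0.01, 0.654, 0.757, -0.001]
ft_force: [-0.4, -0.0, -1.2]
gripper_width: 0.0234
t 11.23 pos [ 0.306 -0.231  0.087] yaw 98.36 w 0.0234 F [-0.357 -0.041 -1.156]
shift rows now-axes [-0.772 11.634  0.713] after turning [-0.687 11.648  0.561] turn rows [0.15  0.204 0.102]
```

```bash

python3 -m pendant '0 0.6 0 0.1 0.1 0 0; -0.1 1 0 0.1 0.1 0.1 0; -0.1 1 0 0 0 0 0; -0.1 1 0 0 0 0 0; -0.1 1 0 0 0 0 0;-0.1 1 0 0 0 0 0; -0.1 1 0 0 0 0 0; 0 1 0 0 0 0 0; 0 1 0 0 0 0 0; 0 0.6 0 0 0 0 0' 
python3 go.py 0.655 -0.203 0.07 97.9
```

```text
t: 12.07
tool_pos: [0.5774, -0.2135, 0.0858]
tcp_rot: [-0.009, 0.667, 0.745, -0.001]
ft_force: [0.3, -0.8, -0.9]
gripper_width: 0.0235
t 12.07 pos [ 0.577 -0.213  0.086] yaw 96.30 w 0.0235 F [ 0.307 -0.803 -0.937]
shift rows now-axes [0.057 2.614 0.492] after turning [-0.009  2.609  0.526] turn rows [-0.162 -0.162 -0.348]
```

```bash

python3 -m pendant '0 0.9 0.1 -0.1 -0.1 -0.15 0; 0 0.9 0.1 0 0 -0.1 0; 0 0.7 0.1 0 0 0 0; 0 0 0 0 0 0 0; 0 0 0 0 0 0 0' 
python3 go.py 0.655 -0.203 0.055 97.9
python3 - <<'E'
from h import *
t=shot("top","top4"); s=shot("side","side4")
cv2.imwrite("pics/c5.png",np.hstack([crop(t,310,130,160,120),crop(s,210,170,120,90)]))
E
```

```text
t: 12.48
tool_pos: [0.6588, -0.2015, 0.0758]
tcp_rot: [-0.002, 0.658, 0.753, 0.0]
ft_force: [-1.9, -0.1, -0.2]
gripper_width: 0.0237
t 12.48 pos [ 0.659 -0.201  0.076] yaw 97.75 w 0.0237 F [-1.864 -0.056 -0.153]
shift rows now-axes [-0.035 -0.132  0.692] after turning [-0.032 -0.134  0.692] turn rows [-0.02  -0.039 -0.032]
```

View pics/c5.png

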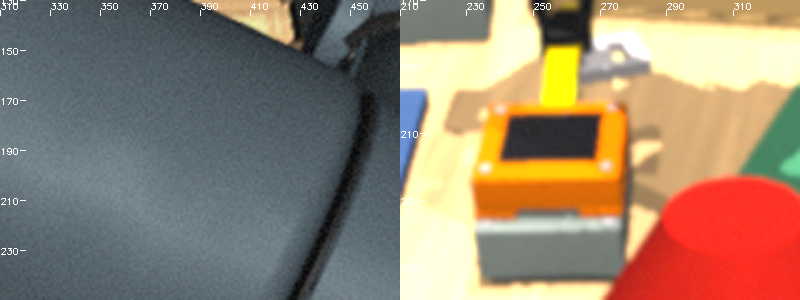

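Side view: the wedge at (256,195) points straight at the middle of the cover's far side. The arm hides the case in the top view, so I will use forces to detect contact.

```bash

python3 -m pendant '0 -0.13 0.35 0 -0.03 0 0; 0 0 0.3 0 0 0 0; 0 0 0 0 0 0 0; 0 0 0 0 0 0 0' 
python3 go.py 0.655 -0.203 0.055 97.9
```

```text
t: 12.92
tool_pos: [0.6496, -0.2029, 0.0566]
tcp_rot: [-0.003, 0.659, 0.752, -0.001]
ft_force: [-0.1, -0.7, -0.4]
gripper_width: 0.0234
t 12.92 pos [ 0.65  -0.203  0.057] yaw 97.55 w 0.0234 F [-0.079 -0.704 -0.354]
shift rows now-axes [-0.027  0.179  0.051] after turning [-0.028  0.178  0.052] turn rows [-0.066 -0.033 -0.077]
```

```bash

python3 -m pendant '0.2 0.15 0.02 -0.05 0 -0.05 0; 0.2 0 0.02 0 0 0 0; 0.2 0 0 0 0 0 0; 0 0 0 0 0 0 0' 
python3 go.py 0.6525 -0.185 0.0535 97.9
python3 -m pendant '0.1 0 0.03 -0.03 0 -0.05 0; 0 0 0.03 0 0 0 0; 0 0 0.03 0 0 0 0' 
python3 go.py 0.6525 -0.185 0.0535 97.9
```

```text
t: 13.25
tool_pos: [0.6513, -0.1841, 0.056]
tcp_rot: [-0.001, 0.658, 0.753, 0.0]
ft_force: [0.3, 0.4, -3.2]
gripper_width: 0.0234
t 13.25 pos [ 0.651 -0.184  0.056] yaw 97.69 w 0.0234 F [ 0.295  0.412 -3.242]
shift rows now-axes [-0.037  0.036  0.082] after turning [-0.037  0.036  0.082] turn rows [-0.006 -0.025 -0.047]
t: 13.5
tool_pos: [0.6515, -0.1803, 0.0536]
tcp_rot: [0.001, 0.656, 0.755, 0.001]
ft_force: [-0.1, -1.2, -0.4]
gripper_width: 0.0236
t 13.50 pos [ 0.651 -0.18   0.054] yaw 98.05 w 0.0236 F [-0.105 -1.2   -0.423]
shift rows now-axes [-0.159  0.012  0.004] after turning [-0.159  0.013  0.004] turn rows [ 0.039 -0.004  0.032]
```

```bash

python3 -m pendant '0.1 0 0.02 0 0 0 0; 0.1 0 0.02 0 0 0 0' 
python3 -m pendant '0.1 0 0.01 0 0 0 0' 
python3 -m pendant '0.1 0 0.01 0 0 0 0' 
python3 -m pendant '0.1 0 0.01 0 0 0 0' 
python3 go.py 0.6475 -0.165 0.0534 97.9
```

```text
t: 13.67
tool_pos: [0.6515, -0.1758, 0.0532]
tcp_rot: [0.003, 0.656, 0.755, 0.001]
ft_force: [-0.3, -7.8, 2.1]
gripper_width: 0.0235
t: 13.75
tool_pos: [0.6519, -0.1756, 0.0538]
tcp_rot: [0.005, 0.655, 0.756, -0.001]
ft_force: [-1.0, -9.6, 0.7]
gripper_width: 0.0237
t: 13.83
tool_pos: [0.6521, -0.1755, 0.0543]
tcp_rot: [0.008, 0.654, 0.756, -0.002]
ft_force: [-1.2, -6.9, 0.8]
gripper_width: 0.0236
t: 13.92
tool_pos: [0.6521, -0.1755, 0.0548]
tcp_rot: [0.01, 0.654, 0.757, -0.004]
ft_force: [-1.6, -7.8, -0.8]
gripper_width: 0.0237
t 13.92 pos [ 0.652 -0.176  0.055] yaw 98.38 w 0.0237 F [-1.616 -7.794 -0.83 ]
shift rows now-axes [ 0.37  -0.102  0.037] after turning [ 0.368 -0.105  0.045] turn rows [0.093 0.245 0.105]
```

```bash

python3 -m pendant '0.25 -0.05 0.08 0.08 0.25 0.1 0' 
python3 -m pendant '0.3 0 0.05 0 0.1 0 0' 
python3 go.py 0.6475 -0.165 0.0534 97.9
```

```text
t: 14.0
tool_pos: [0.6518, -0.1732, 0.0539]
tcp_rot: [0.005, 0.656, 0.755, -0.001]
ft_force: [0.8, -13.6, 0.4]
gripper_width: 0.0235
t: 14.08
tool_pos: [0.653, -0.1703, 0.0539]
tcp_rot: [0.008, 0.655, 0.755, -0.0]
ft_force: [0.6, -14.1, 1.3]
gripper_width: 0.0236
t 14.08 pos [ 0.653 -0.17   0.054] yaw 98.11 w 0.0236 F [  0.62  -14.066   1.264]
shift rows now-axes [ 0.201 -0.157  0.014] after turning [ 0.201 -0.158  0.018] turn rows [0.127 0.15  0.047]
```

```bash

python3 -m pendant '0.3 -0.08 0.05 0.1 0.2 0 0; 0.3 -0.05 0.05 0 0.1 0 0' 
python3 go.py 0.6475 -0.1615 0.0534 97.9
```

```text
t: 14.25
tool_pos: [0.6528, -0.1644, 0.0539]
tcp_rot: [0.008, 0.655, 0.756, 0.003]
ft_force: [1.5, -11.0, -0.8]
gripper_width: 0.0241
t 14.25 pos [ 0.653 -0.164  0.054] yaw 98.21 w 0.0241 F [  1.472 -10.984  -0.841]
shift rows now-axes [ 0.119 -0.161  0.013] after turning [ 0.118 -0.162  0.017] turn rows [0.18  0.112 0.068]
```

```bash

python3 -m pendant '0.25 -0.08 0.05 0.1 0.15 0.05 0; 0.1 0 0.03 0 0.1 0 0; 0.1 0 0.03 0 0.1 0 0' 
python3 go.py 0.6475 -0.1615 0.0534 97.9
python3 - <<'E'
from h import *
s=shot("side","side5")
a=cv2.imread("pics/side4.png")
cv2.imwrite("pics/c6.png",np.hstack([crop(a,220,180,80,60),crop(s,220,180,80,60)]))
E
```

```text
t: 14.5
tool_pos: [0.6526, -0.1621, 0.0532]
tcp_rot: [0.005, 0.655, 0.755, 0.005]
ft_force: [-1.4, -7.1, -0.3]
gripper_width: 0.0232
t 14.50 pos [ 0.653 -0.162  0.053] yaw 98.13 w 0.0232 F [-1.357 -7.079 -0.313]
shift rows now-axes [ 0.045 -0.165 -0.008] after turning [ 0.045 -0.166 -0.006] turn rows [ 0.179 -0.002  0.05 ]
```

View pics/c6.png

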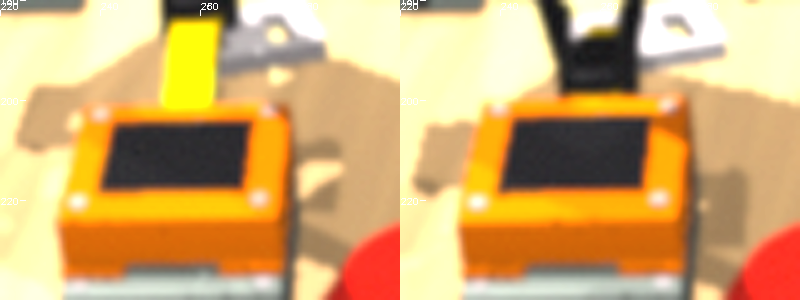

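The cover's far (right) edge has risen about 4–5 mm while the near edge is unchanged, as intended. I withdraw, carry the wedge over the cover and use its other end on the left side.

```bash

python3 -m pendant '-0.4 0 0 0 0 0 0; -0.6 0 0 0.05 0 0 0; -0.8 0 0 0.05 0 0 0; -0.5 0 -0.5 0 0 0 0; 0 0 -1 0 0 0 0; 0 0 -1 0 0 0 0; 0.3 0 -0.6 0 0 0 0; 0.8 0 0 0 0 0 0; 1 0 0 0 0 0 0' 
python3 go.py 0.611 0.114 0.14 97.9
```

```text
t: 15.3
tool_pos: [0.6558, -0.1867, 0.1491]
tcp_rot: [0.003, 0.661, 0.751, 0.003]
ft_force: [-0.5, 0.7, -1.2]
gripper_width: 0.0236
t 15.30 pos [ 0.656 -0.187  0.149] yaw 97.32 w 0.0236 F [-0.473  0.698 -1.168]
shift rows now-axes [10.133 -0.207  0.292] after turning [10.135 -0.102  0.302] turn rows [ 0.103  0.012 -0.126]
```

```bash

python3 -m pendant '1 0 0 0.05 0 -0.1 0; 1 0 0 0.05 0 0 0; 1 0 0 0 0 0 0; 1 0 0 0 0 0 0; 1 0 0 0 0 0 0; 1 0 0 0 0 0 0; 1 0 0 0 0 0 0; 1 0 0 0 0 0 0; 1 0 0 0 0 0 0; 0.8 0 0 0 0 0 0' 
python3 go.py 0.611 0.117 0.07 97.9
```

```text
t: 16.13
tool_pos: [0.6225, 0.1056, 0.1522]
tcp_rot: [0.003, 0.663, 0.749, 0.003]
ft_force: [-0.6, -0.1, -1.2]
gripper_width: 0.0237
t 16.13 pos [0.622 0.106 0.152] yaw 96.95 w 0.0237 F [-0.567 -0.051 -1.213]
shift rows now-axes [ 0.426 -0.357  2.736] after turning [ 0.429 -0.327  2.739] turn rows [ 0.105  0.013 -0.207]
```

```bash

python3 -m pendant '0.45 -0.15 0 0.05 0 -0.2 0; 0 -0.15 0.7 0.05 0 0 0; 0 0 0.8 0 0 0 0; 0 0 0.8 0 0 0 0; 0 0 0.3 0 0 0 0; 0 0 0 0 0 0 0' 
python3 go.py 0.611 0.117 0.056 97.9
```

```text
t: 16.63
tool_pos: [0.6153, 0.1213, 0.0745]
tcp_rot: [0.002, 0.653, 0.757, 0.002]
ft_force: [0.1, 0.3, -0.6]
gripper_width: 0.0236
t 16.63 pos [0.615 0.121 0.075] yaw 98.42 w 0.0236 F [ 0.093  0.324 -0.58 ]
shift rows now-axes [-0.119 -0.165  0.617] after turning [-0.121 -0.16   0.618] turn rows [0.079 0.004 0.114]
```

```bash

python3 -m pendant '0 -0.1 0.4 0.05 0 0.1 0; -0.1 -0.05 0.2 0 0 0 0; -0.3 0 0 0 0 0 0; -0.3 0 0 0 0 0 0; 0 0 0 0 0 0 0' 
python3 go.py 0.6145 0.095 0.0535 97.9
```

```text
t: 17.05
tool_pos: [0.6161, 0.0956, 0.0572]
tcp_rot: [0.002, 0.657, 0.754, 0.001]
ft_force: [0.0, 0.0, -1.4]
gripper_width: 0.0231
t 17.05 pos [0.616 0.096 0.057] yaw 97.87 w 0.0231 F [ 0.032  0.018 -1.416]
shift rows now-axes [-0.013 -0.056  0.123] after turning [-0.014 -0.056  0.123] turn rows [ 0.064  0.017 -0.007]
```

```bash
python3 - <<'E'
from h import *
s=shot("side","side6"); cv2.imwrite("pics/c7.png",crop(s,210,170,120,90,800,600))
E
```

```text
(no output)
```

View pics/c7.png

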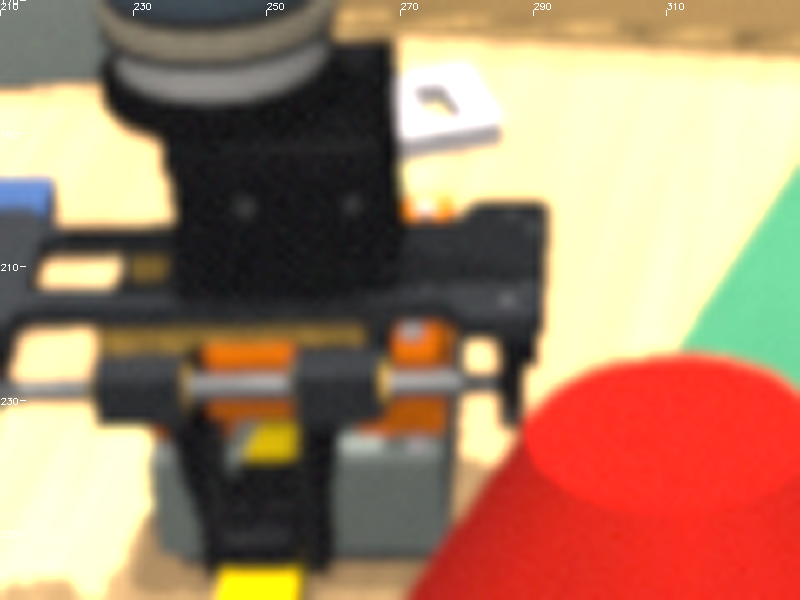

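The side view shows the wedge at (251,236) lined up with the near notch at about (254,234), roughly 4 mm to one side. I shift it slightly and advance.

```bash

python3 -m pendant '0 -0.12 0.06 0.03 0 0 0; 0 0 0.03 0 0 0 0; -0.05 0 0.03 0 0 0 0' 
python3 -m pendant '-0.1 0 0.02 0 0 0 0; -0.1 0 0.02 0 0 0 0' 
python3 -m pendant '-0.1 0 0.01 0 0 0 0' 
python3 -m pendant '-0.1 0 0.01 0 0 0 0' 
python3 go.py 0.6135 0.071 0.0535 97.9
```

```text
t: 17.35
tool_pos: [0.6138, 0.0935, 0.0554]
tcp_rot: [0.002, 0.658, 0.753, 0.002]
ft_force: [0.3, 0.1, -0.2]
gripper_width: 0.0236
t: 17.52
tool_pos: [0.6147, 0.0879, 0.0545]
tcp_rot: [0.003, 0.657, 0.754, 0.002]
ft_force: [-0.3, 0.6, -0.5]
gripper_width: 0.0234
t: 17.6
tool_pos: [0.6148, 0.0852, 0.0541]
tcp_rot: [0.002, 0.657, 0.754, 0.002]
ft_force: [-0.2, 2.7, -3.5]
gripper_width: 0.0237
t: 17.68
tool_pos: [0.6147, 0.0828, 0.0534]
tcp_rot: [0.001, 0.657, 0.754, 0.003]
ft_force: [-0.7, 7.5, -0.9]
gripper_width: 0.0231
t 17.68 pos [0.615 0.083 0.053] yaw 97.80 w 0.0231 F [-0.721  7.54  -0.869]
shift rows now-axes [-0.384 -0.092 -0.004] after turning [-0.384 -0.093 -0.003] turn rows [ 0.07  -0.018 -0.021]
```

```bash

python3 -m pendant '-0.3 -0.05 0.06 0.06 -0.1 0 0; -0.3 -0.05 0.05 0 -0.1 0 0; -0.3 0 0.05 0 -0.1 0 0' 
python3 go.py 0.612 0.0555 0.0534 97.9
```

```text
t: 17.93
tool_pos: [0.6157, 0.0685, 0.0529]
tcp_rot: [0.003, 0.66, 0.751, 0.002]
ft_force: [-3.1, 15.6, 7.4]
gripper_width: 0.0236
t 17.93 pos [0.616 0.069 0.053] yaw 97.36 w 0.0236 F [-3.135 15.566  7.393]
shift rows now-axes [-0.415 -0.177 -0.018] after turning [-0.413 -0.181 -0.017] turn rows [ 0.081  0.024 -0.118]
```

```bash

python3 -m pendant '-0.25 0 0.04 0.05 0 -0.1 0; -0.2 0.02 0.03 0 -0.05 0 0' 
python3 go.py 0.619 0.0555 0.0534 97.9
```

```text
t: 18.1
tool_pos: [0.6164, 0.0639, 0.0533]
tcp_rot: [-0.002, 0.658, 0.753, 0.003]
ft_force: [-2.9, 13.2, 3.7]
gripper_width: 0.0235
t 18.10 pos [0.616 0.064 0.053] yaw 97.64 w 0.0235 F [-2.944 13.152  3.701]
shift rows now-axes [-0.287  0.047 -0.007] after turning [-0.288  0.046 -0.005] turn rows [ 0.031 -0.091 -0.056]
```

```bash

python3 -m pendant '-0.3 0.04 0.04 0.03 -0.1 -0.05 0; -0.3 0.02 0.03 0 -0.1 0 0' 
python3 go.py 0.619 0.0555 0.0534 97.9
```

```text
t: 18.27
tool_pos: [0.6183, 0.0557, 0.0532]
tcp_rot: [-0.003, 0.658, 0.753, 0.001]
ft_force: [-2.1, 13.6, 5.2]
gripper_width: 0.0233
t 18.27 pos [0.618 0.056 0.053] yaw 97.70 w 0.0233 F [-2.06  13.559  5.16 ]
shift rows now-axes [-0.011  0.021 -0.007] after turning [-0.011  0.021 -0.007] turn rows [-0.017 -0.068 -0.043]
```

```bash

python3 -m pendant '0.4 0 0 0 0 0 0; 0.6 0 0 0 0 0 0; 0.8 0 0 0 0 0 0; 0.5 0 -0.5 0 0 0 0; 0 0 -1 0 0 0 0; 0 0 -1 0 0 0 0; 0 0 -0.6 0 0 0 0; 0 0 0 0 0 0 0' 
python3 go.py 0.655 -0.2 0.14 97.9
python3 - <<'E'
from h import *
s=shot("side","side7"); cv2.imwrite("pics/c8.png",crop(s,210,180,100,75,800,600))
E
```

```text
t: 18.93
tool_pos: [0.6078, 0.1288, 0.1482]
tcp_rot: [-0.002, 0.657, 0.754, -0.001]
ft_force: [0.2, 0.6, -1.3]
gripper_width: 0.0238
t 18.93 pos [0.608 0.129 0.148] yaw 97.90 w 0.0238 F [ 0.169  0.585 -1.265]
shift rows now-axes [-11.073   0.053   0.25 ] after turning [-11.072   0.052   0.275] turn rows [-0.053 -0.028  0.001]
```

View pics/c8.png

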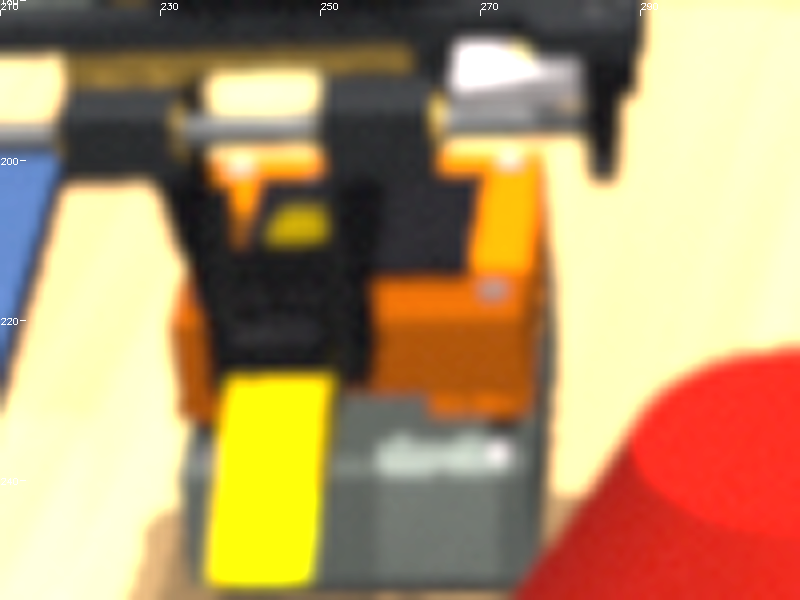

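The cover's near (left) lower edge is up about 3.3 px, near (275,232), which is roughly 9 mm. Now back to the right side to finish.

```bash

python3 -m pendant '-1 0 0 0 0 0 0; -1 0 0 0 0 0 0; -1 0 0 0 0 0 0; -1 0 0 0 0 0 0; -1 0 0 0 0 0 0; -1 0 0 0 0 0 0; -1 0 0 0 0 0 0; -1 0 0 0 0 0 0; -1 0 0 0 0 0 0; -1 0 0 0 0 0 0' 
python3 -m pendant '-1 0 0 0 0 0 0; -0.5 0 0.5 0 0 0 0; 0 0 0.8 0 0 0 0; 0 0 0.8 0 0 0 0; 0 0 0.3 0 0 0 0; 0 0 0 0 0 0 0' 
python3 go.py 0.655 -0.203 0.056 97.9
```

```text
t: 19.82
tool_pos: [0.64, -0.1721, 0.1266]
tcp_rot: [-0.015, 0.653, 0.758, -0.008]
ft_force: [0.7, -0.7, -1.2]
gripper_width: 0.0236
t: 20.32
tool_pos: [0.64, -0.2294, 0.04]
tcp_rot: [-0.018, 0.657, 0.754, -0.01]
ft_force: [0.4, 0.4, -1.3]
gripper_width: 0.0239
t 20.32 pos [ 0.64  -0.229  0.04 ] yaw 97.80 w 0.0239 F [ 0.404  0.414 -1.27 ]
shift rows now-axes [ 0.809  0.593 -0.548] after turning [ 0.802  0.616 -0.534] turn rows [-0.486 -0.16  -0.018]
```

```bash

python3 -m pendant '0 0.3 -0.3 -0.25 -0.08 0 0; 0 0.3 -0.25 -0.24 -0.08 0 0; 0 0 0 0 0 0 0;0 0 0 0 0 0 0' 
python3 go.py 0.655 -0.203 0.055 97.9
```

```text
t: 20.65
tool_pos: [0.6599, -0.2252, 0.057]
tcp_rot: [0.001, 0.657, 0.754, 0.001]
ft_force: [0.2, -0.9, -0.8]
gripper_width: 0.0238
t 20.65 pos [ 0.66  -0.225  0.057] yaw 97.89 w 0.0238 F [ 0.193 -0.855 -0.755]
shift rows now-axes [ 0.754 -0.061  0.067] after turning [ 0.754 -0.06   0.067] turn rows [ 0.032 -0.003 -0.002]
```

```bash

python3 -m pendant '0.4 0 0 0.02 0 0 0; 0.5 0 0 0 0 0 0; 0.4 0 0.02 0 0 0 0; 0.2 0 0.03 0 0 0 0; 0 0 0.03 0 0 0 0' 
python3 go.py 0.65 -0.165 0.0535 97.9
```

```text
t: 21.07
tool_pos: [0.6561, -0.1774, 0.0591]
tcp_rot: [0.006, 0.655, 0.755, 0.0]
ft_force: [0.9, -2.6, -4.2]
gripper_width: 0.0237
t 21.07 pos [ 0.656 -0.177  0.059] yaw 98.13 w 0.0237 F [ 0.851 -2.575 -4.214]
shift rows now-axes [ 0.44  -0.146  0.181] after turning [ 0.438 -0.146  0.186] turn rows [0.107 0.118 0.05 ]
```

```bash

python3 -m pendant '0 -0.15 0.12 0.08 0.12 0 0; 0 0 0.08 0 0 0 0; 0 0 0.04 0 0 0 0' 
python3 go.py 0.65 -0.165 0.0535 97.9
python3 -m pendant '0.15 -0.05 0.03 0.05 0 0 0; 0.15 0 0.02 0 0 0 0' 
python3 -m pendant '0.1 0 0.02 0 0 0 0' 
python3 -m pendant '0.1 0 0.02 0 0 0 0' 
python3 go.py 0.647 -0.1465 0.0535 97.9
```

```text
t: 21.32
tool_pos: [0.6512, -0.1757, 0.0521]
tcp_rot: [-0.001, 0.655, 0.756, 0.002]
ft_force: [-0.2, -1.4, 8.0]
gripper_width: 0.0234
t 21.32 pos [ 0.651 -0.176  0.052] yaw 98.18 w 0.0234 F [-0.206 -1.362  7.998]
shift rows now-axes [ 0.36   0.01  -0.045] after turning [ 0.36   0.009 -0.047] turn rows [ 0.016 -0.046  0.061]
t: 21.48
tool_pos: [0.651, -0.1701, 0.053]
tcp_rot: [0.001, 0.656, 0.755, 0.001]
ft_force: [-0.3, -0.4, 2.0]
gripper_width: 0.0236
t: 21.57
tool_pos: [0.651, -0.1676, 0.053]
tcp_rot: [0.001, 0.656, 0.754, 0.002]
ft_force: [0.2, -1.0, 1.5]
gripper_width: 0.0238
t: 21.65
tool_pos: [0.6511, -0.1651, 0.0529]
tcp_rot: [0.002, 0.657, 0.754, 0.002]
ft_force: [-0.3, -1.3, 3.5]
gripper_width: 0.0235
t 21.65 pos [ 0.651 -0.165  0.053] yaw 97.91 w 0.0235 F [-0.305 -1.348  3.483]
shift rows now-axes [ 0.634 -0.05  -0.02 ] after turning [ 0.634 -0.05  -0.019] turn rows [0.065 0.007 0.001]
```

```bash

python3 -m pendant '0.15 0 0.02 0.03 0 0 0' 
python3 -m pendant '0.2 -0.02 0.03 0.02 0.08 0 0; 0.25 0 0.04 0 0.1 0 0' 
python3 -m pendant '0.3 0 0.04 0.03 0.1 0 0; 0.3 0 0.04 0 0.1 0 0' 
python3 go.py 0.647 -0.146 0.0535 97.9
```

```text
t: 21.73
tool_pos: [0.6515, -0.1629, 0.0532]
tcp_rot: [0.003, 0.656, 0.754, 0.0]
ft_force: [0.3, -11.4, 3.5]
gripper_width: 0.0235
t: 21.9
tool_pos: [0.653, -0.1594, 0.0534]
tcp_rot: [0.007, 0.655, 0.756, 0.001]
ft_force: [-0.2, -13.7, 3.6]
gripper_width: 0.0233
t: 22.07
tool_pos: [0.6551, -0.1533, 0.0537]
tcp_rot: [0.011, 0.653, 0.757, 0.001]
ft_force: [1.0, -14.2, 3.5]
gripper_width: 0.0238
t 22.07 pos [ 0.655 -0.153  0.054] yaw 98.41 w 0.0238 F [  0.952 -14.174   3.48 ]
shift rows now-axes [ 0.279 -0.232 -0.002] after turning [ 0.277 -0.234  0.005] turn rows [0.2   0.185 0.113]
```

```bash

python3 -m pendant '0.25 -0.15 0.05 0.12 0.2 0.1 0; 0.25 -0.1 0.04 0.05 0.15 0 0' 
python3 go.py 0.648 -0.146 0.0535 97.9
python3 -m pendant '0.25 -0.1 0.04 0.05 0.15 0.05 0' 
python3 go.py 0.648 -0.146 0.0535 97.9
```

```text
t: 22.23
tool_pos: [0.6531, -0.15, 0.0535]
tcp_rot: [0.008, 0.656, 0.755, 0.004]
ft_force: [3.4, -12.1, -0.1]
gripper_width: 0.0234
t 22.23 pos [ 0.653 -0.15   0.054] yaw 97.97 w 0.0234 F [  3.402 -12.125  -0.076]
shift rows now-axes [ 0.155 -0.149 -0.003] after turning [ 0.155 -0.149  0.001] turn rows [0.22  0.085 0.015]
t: 22.32
tool_pos: [0.6525, -0.1484, 0.0534]
tcp_rot: [0.008, 0.658, 0.753, 0.006]
ft_force: [1.7, -13.0, 1.7]
gripper_width: 0.0237
t 22.32 pos [ 0.652 -0.148  0.053] yaw 97.77 w 0.0237 F [  1.728 -13.045   1.669]
shift rows now-axes [ 0.1   -0.136 -0.007] after turning [ 0.101 -0.136 -0.003] turn rows [ 0.255  0.059 -0.028]
```

```bash

python3 -m pendant '0.3 -0.1 0.04 0.15 0.12 0 0; 0.2 0 0.03 0.05 0.1 0 0' 
python3 go.py 0.648 -0.146 0.0535 97.9
```

```text
t: 22.48
tool_pos: [0.6521, -0.1448, 0.0533]
tcp_rot: [0.006, 0.657, 0.754, 0.003]
ft_force: [-2.5, -11.6, 3.3]
gripper_width: 0.0236
t 22.48 pos [ 0.652 -0.145  0.053] yaw 97.87 w 0.0236 F [ -2.517 -11.584   3.259]
shift rows now-axes [-0.02  -0.142 -0.009] after turning [-0.02  -0.142 -0.007] turn rows [ 0.164  0.072 -0.006]
```

```bash

python3 -m pendant '-0.4 0 0 0 0 0 0; -0.6 0 0 0.05 0 0 0; -0.8 0 0 0.05 0 0 0; -0.8 0 -0.2 0 0 0 0; -0.3 -0.5 -0.6 0 0 0 0; 0 -1 -0.3 0 0 0 0; 0 -1 0 0 0 0 0; 0 -1 0 0 0 0 0; 0 -1 0 0 0 0 0; 0 -1 0 0 0 0 0' 
python3 go.py 0.431 -0.181 0.06 97.6
python3 - <<'E'
from h import *
s=shot("side","side8"); t=shot("top","top8"); a=cv2.imread("pics/side0.png")
cv2.imwrite("pics/c9.png",np.vstack([np.hstack([crop(a,220,185,80,60),crop(s,220,185,80,60)]),np.hstack([crop(t,310,130,160,120),crop(s,210,160,160,120)])]))
E
```

```text
t: 23.32
tool_pos: [0.5003, -0.2638, 0.0811]
tcp_rot: [0.003, 0.657, 0.754, 0.002]
ft_force: [0.7, -1.0, -0.9]
gripper_width: 0.0232
t 23.32 pos [ 0.5   -0.264  0.081] yaw 97.89 w 0.0232 F [ 0.733 -0.956 -0.886]
shift rows now-axes [ 3.052 -1.915  0.682] after turning [ 3.04  -1.926  0.703] turn rows [0.084 0.032 0.063]
```

View pics/c9.png

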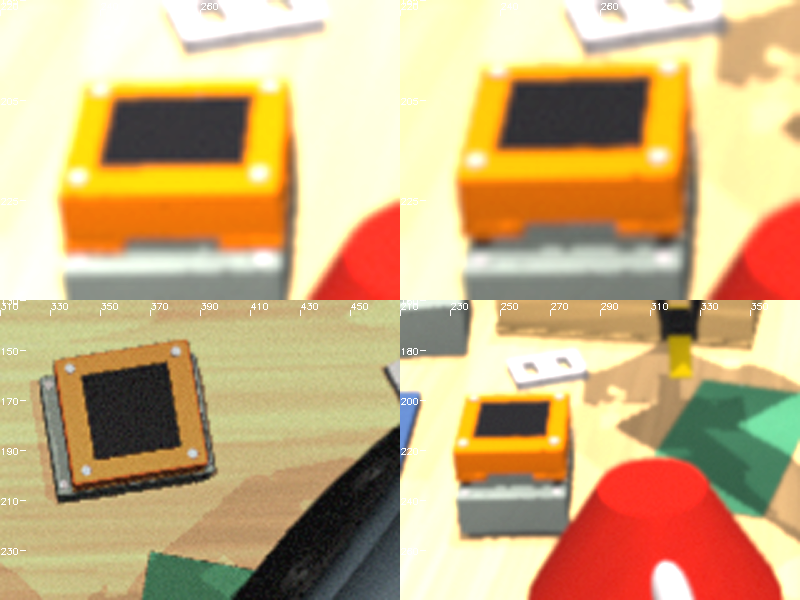

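Both sides look raised: the screws moved from (77,177) to (75,159) on the near side and from (99,90) to (97,71) on the far side, in crop pixels at 5x. I check that in numbers with sub-pixel matching.

```bash
python3 - <<'E'
from h import *
a=cv2.imread("pics/side0.png",0); s=cv2.imread("pics/side8.png",0)
pts=np.float32([[235.4,220.4],[271.6,219.6],[239.8,203],[274,202.4]]).reshape(-1,1,2)
p,st,e=cv2.calcOpticalFlowPyrLK(a,s,pts,None,winSize=(11,11),maxLevel=1)
for o,q in zip(pts[:,0],p[:,0]):
    X=atz("side",o,.084); h=np.linspace(0,.015,301)
    v=[proj("side",X+[0,0,k])[1] for k in h]
    print(X.round(3),(q-o).round(2),"rise mm",1e3*h[np.argmin(abs(np.array(v)-q[1]))])
E
```

```text
[0.671 0.003 0.084] [-1.06 -3.68] rise mm 9.899999999999999
[ 0.587 -0.009  0.084] [-0.24 -3.71] rise mm 9.95
[ 0.682 -0.081  0.084] [-0.68 -4.11] rise mm 11.5
[ 0.598 -0.091  0.084] [-0.05 -4.8 ] rise mm 13.35
```

Both sides come out above 8 mm: about 9.9 on the left, with a noisier 11–13 on the right where insertion depth implies about 10. Laying the wedge back now.

```bash

python3 -m pendant '1 -0.6 0 0.08 0.03 0.06 0; 1 -0.7 0 0 0 0 0; 1 -0.6 0 0 0 0 0; 0 0 0.7 0 0 0 0; 0 0 0.7 0 0 0 0; 0 0 0.4 0 0 0 0; 0 0 0 0 0 0 0' 
python3 go.py 0.433 -0.181 0.0066 97.6
```

```text
t: 24.0
tool_pos: [0.4283, -0.1838, 0.0239]
tcp_rot: [-0.001, 0.663, 0.749, 0.0]
ft_force: [-0.3, 0.2, -0.7]
gripper_width: 0.0236
t 24.00 pos [ 0.428 -0.184  0.024] yaw 96.93 w 0.0236 F [-0.312  0.194 -0.716]
shift rows now-axes [0.074 0.167 0.578] after turning [0.073 0.167 0.578] turn rows [-0.01  -0.028 -0.146]
```

```bash

python3 -m pendant '0 0.1 0.3 0 0 0 0; 0 0 0.2 0 0 0 0; 0 0 0.03 0 0 0 0; 0 0 0.02 0 0 0 0' 
python3 go.py 0.433 -0.181 0.0066 97.6
```

```text
t: 24.33
tool_pos: [0.4339, -0.1856, 0.0061]
tcp_rot: [-0.001, 0.663, 0.748, 0.001]
ft_force: [-1.7, 1.6, 17.9]
gripper_width: 0.0236
t 24.33 pos [ 0.434 -0.186  0.006] yaw 96.88 w 0.0236 F [-1.671  1.608 17.917]
shift rows now-axes [ 0.156 -0.01  -0.016] after turning [ 0.156 -0.008 -0.016] turn rows [ 0.003 -0.024 -0.158]
```

Down on the mat. Release and retreat.

```bash

python3 -m pendant '0 0 -0.02 0 0 0 0.6; 0 0 0 0 0 0 0.6; 0 0 0 0 0 0 0.6; 0 0 -0.02 0 0 0 0.6' 
python3 -m pendant '0 0 -0.5 0 0 0 0.6; 0 0 -1 0 0 0 0.6; 0 0 -1 0 0 0 0.6; 0 0 -1 0 0 0 0.6; 0 0 -1 0 0 0 0.6; -1 0 -1 0 0 0 0.6; -1 0 0 0 0 0 0.6; -1 0 0 0 0 0 0.6; -1 0 0 0 0 0 0.6; 0 0 0 0 0 0 0.6' 
python3 -m pendant '-1 0 -0.1 0 0 0 0.6; -1 0 -0.1 0 0 0 0.6; 0 0 -0.1 0 0 0 0.6; 0 0 0 0 0 0 0.6; 0 0 0 0 0 0 0.6' 
python3 - <<'E'
from h import *
s=shot("side","side9"); t=shot("top","top9")
cv2.imwrite("pics/c10.png",np.hstack([cv2.resize(t,(400,300)),crop(s,210,160,200,150)]))
E
```

```text
t: 24.67
tool_pos: [0.4352, -0.1869, 0.009]
tcp_rot: [0.001, 0.664, 0.748, 0.001]
ft_force: [-0.2, 0.3, 0.4]
gripper_width: 0.0427
t: 25.5
tool_pos: [0.4482, -0.3076, 0.1853]
tcp_rot: [0.004, 0.662, 0.75, -0.0]
ft_force: [-0.1, -1.2, 0.2]
gripper_width: 0.0523
t: 25.92
tool_pos: [0.4534, -0.3675, 0.195]
tcp_rot: [0.002, 0.663, 0.749, 0.0]
ft_force: [-0.5, -0.4, 1.2]
gripper_width: 0.0523
```

View pics/c10.png

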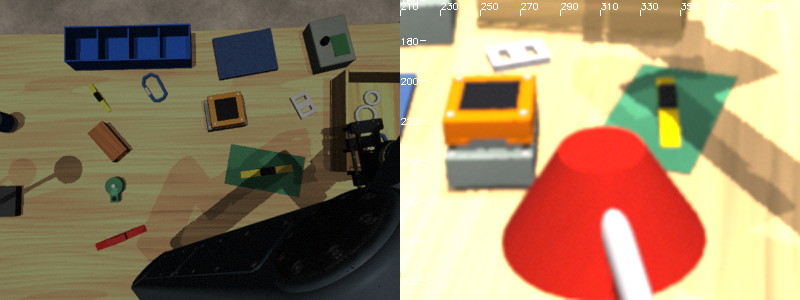

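```bash

python3 -m pendant '0.7 0 -0.1 0 0 0 0.6; 0.7 0 -0.1 0 0 0 0.6; 0 0 0 0 0 0 0.6; 0 0 0 0 0 0 0.6' && python3 -c "
from station import *
print(hand_in())"
```

```text
t: 26.35
tool_pos: [0.4465, -0.3185, 0.1998]
tcp_rot: [-0.001, 0.661, 0.75, 0.001]
ft_force: [-0.7, -0.4, 0.0]
gripper_width: 0.0518
the job is handed in; nothing more can be done
None
```

The job is done and handed in at about 26 s of the 72 s allowed; `hand_in` reports no verdict.

**What I did:**
- Drew the larger yellow wedge out of the rack by its end, laid it on the mat, let go, and took it again by the black grip.
- Jacked the cover in three strokes, using opposite ends of the wedge for the two sides:
  1. right to about 5 mm
  2. left to about 9.5 mm
  3. right to about 10 mm
- Laid the wedge back on the mat and moved the hand clear.

**Last checks:**
- **Cover height:** both sides are above 8 mm.
  - **Left:** the camera gives about 9.9 mm and insertion depth about 9.5 mm, so they agree.
  - **Right:** the camera gives a noisy 11.5 to 13.4 mm and insertion depth about 10 mm, so they disagree. I trust the insertion depth.
- **Tilt:** I estimate the two sides were never more than about 5 to 6 mm apart. I did not measure this directly.
- **Wedge and gear:** the last picture shows the wedge flat on the mat and released. All three pieces of climbing gear look to be where they started.
- **Hand:** force readings near zero, touching nothing.

**Problems on the way:**
- The first grip on the wedge end was too high, so I redid it.
- Lowering onto the mat the first time pushed the wrist force to 72 N, and a press on the table reached 26 N. Wrist force stayed under the 120 N limit; I took these presses to be on the fingertips, so the 40 N arm-and-body limit should not apply.
- One sideways move after regripping went the wrong way, over empty table, and was reversed.

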